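Nest the display bins of the glasses counter

TASK

Pack up the three blue open-fronted bins of the eye-clinic table, one inside the other in size order: push the loose middle bin, closed end first, fully home into the big bin that is fixed to the table; then lift the smallest bin up and off its hook and slide it, upright, fully home into the middle one. Work gently, without hard knocks or forcing, keep the bins the right way up, and leave the other things on the table where they are.

Things in the scene. Friction and masses are not known exactly. Their poses are not given: they have to be found in the camera images.
- big_bin: Big bin, blue perforated plastic, fixed to the table: 122 wide (x), 111 deep (y), 92 high; sides, roof and back 8 thick, no floor (the table is its floor). Mouth faces its own +y. Origin: centre of its footprint, on the table; z up. Inside 106 wide, 84 high, 103 deep: inner back face at y = -47.5 mm. Its mouth faces the robot's left, give or take 9 degrees.
- big_mouth (a point): Centre of the big bin's mouth at table level (big bin frame 0, +55.5, 0 mm). With the middle bin fully home, its origin lies at x = 0 (3 mm to spare each side), y = +5.5 mm in the big bin's frame, and its rim stands 3 mm proud of this mouth.
- middle_bin: Middle bin, same plastic, loose on the table: 100 wide (x), 106 deep (y), 78 high, about 0.35 kg; sides and back 8 thick, floor and roof 6. Mouth faces its own +y, closed back at -y, which enters first. Origin: centre of its underside; z up. Inside 84 wide, 66 high, 98 deep: inner back face at y = -45 mm. Too wide to grasp: push it by its rim or sides.
- middle_mouth (a point): Centre of the lower edge of the middle bin's mouth (middle bin frame 0, +53, 0 mm). With the small bin fully home, its origin lies at y = +5, z = +6 mm in the middle bin's frame (x free by 10 mm either way), and its rim stands 2 mm proud of this mouth.
- small_bin: Small bin, same plastic, loose: 64 wide (x), 100 deep (y), 56 high, about 0.14 kg, walls 5 thick. Mouth faces its own +y. Origin: centre of its underside; z up. It hangs on the hook stand, underside 80 mm above the table: the arm enters its mouth under the roof; the pin stands up through an 18 mm square slot in the roof (y = -22 mm), 13 mm above it. Grip it from above across its width.
- small_mouth (a point): Centre of the lower edge of the small bin's mouth (small bin frame 0, +50, 0 mm).
- hook_stand: Steel hook stand, fixed. Origin: foot of the post. Base 130 x 100 x 8, post 16 x 12 and 131 high, flat arm 24 wide, 8 thick, along its own -y to -100 mm with top at 131 mm, upturned 10 mm pin at y = -92 mm ending 149 mm above the table. The small bin must rise at least 19 mm (there is room for 36), then travel about 85 mm along the stand's -y to come clear.
- pill_jar: Bystander: white jar 64 across, 85 high. Origin: centre of underside.
- vitamin_bottle: Bystander: amber bottle 60 across, 120 high. Origin: centre of underside.
- drops_bottle: Bystander: white bottle with red cap, 52 across, 100 high. Origin: centre of underside.
- glasses_case: Bystander: black spectacle case 62 x 155 x 32. Origin: centre of underside.
- worn_book: Bystander: worn book lying flat, 126 x 176 x 29. Origin: centre of underside.
- spectacles: Bystander: black reading glasses standing open on the table, 130 wide (y), 135 long (x), 42 high. Origin: on the table under the bridge; temples towards its +x.
Things that resemble listed ones, but are neither listed nor needed, are in the scene too. What is shaped like the small_bin but purple, turquoise or yellow is not meant.

How it is judged (in metres and radians):
On the way, in this order (a step that is already met when the one before it is completed fails the run):
1. the middle bin is fully home in the big bin (x of middle_bin in the frame of big_bin between -0.006 and 0.006 m and y of middle_bin in the frame of big_bin between -0.002 and 0.0105 m and angle between the y axis of middle_bin and the y axis of big_bin, either way round below 0.06 rad and angle between middle_bin's own z axis and vertical below 0.05 rad), for 0.2 s.
2. the small bin is lifted off its hook, held in the fingers, clear of the stand (distance of small_bin from where it was at the start of the episode above 0.1 m and contact force between the fingers and small_bin above 0.5 N and height (world z) of small_bin above 0.03 m), for 0.1 s.
3. the small bin is fully home in the middle bin, upright (all of step 1 and x of small_bin in the frame of middle_bin between -0.016 and 0.016 m and y of small_bin in the frame of middle_bin between -0.002 and 0.0105 m and z of small_bin in the frame of middle_bin between 0.003 and 0.01 m and angle between small_bin's own z axis and vertical below 0.06 rad), for 0.2 s.
At the end, for the whole second after the job is handed in: The middle bin is home in the big one (within 5 mm of the back wall, within 6 mm of its centre line, upright and square to 3.4 degrees), the small bin is home in the middle one (within 5.5 mm of its back wall, lying flat on its floor, upright), and both are at rest (all of step 3 and linear speed of each of middle_bin, small_bin below 0.02 m/s); the robot touches nothing.
It fails at once if a bystander is moved more than 30 mm (distance of any of pill_jar, vitamin_bottle, drops_bottle, glasses_case, worn_book, spectacles from where it was at the start of the episode above 0.03 m).
It fails at once if the middle or big bin is pushed by the robot with more than 40 N (contact force between any of the arm, the fingers and middle_bin above 40 N or contact force between any of the arm, the fingers and big_bin above 40 N).
It fails at once if a bin is tipped by more than 45 degrees (angle between any of middle_bin, small_bin's own z axis and vertical above 0.8 rad).
It also fails if it takes over 70 s, if anything falls off the work surface, if the arm or the gripper's body presses on something with over 40 N, if the wrist force passes 120 N, or if a joint passes its speed limit or range.

ROBOT

A 6-joint arm with a two-finger parallel gripper is mounted at the origin on the work surface. World frame = base frame: x ahead of the robot, y to its left, z up, the work surface at z = 0. Lengths are in mm, angles in rad, forces in N, time in s.
With the tool pointing down it reaches from about 325 to 900 mm from the base axis. Payload 6.1 kg.
Tool frame: the origin (TCP) lies at the very end of the fingers, on their centre line; the grasp point (between the pads) lies 19 mm behind it; x points along the fingers, y is the direction in which the jaws open and shut, and the axes are right-handed (so a half turn about x gives the same grasp; the last joint's range is limited). The gripper opens to 85 mm and grips with 20 to 120 N. Pads are 22 mm wide; open, the fingers measure 114 mm over their backs; the gripper's body (76 mm by 85 mm) begins 54 mm behind the grasp point. The pads swing forward as they close: fully open they stand 13 mm farther back than shut.
Start: joints at [0.988, 0.22, 1.526, -0, 1.395, -0.126], TCP at [275.671, 560.911, 231.3] pointing down, gripper open.
Joint ranges: [-2.98, 2.98], [-0.91, 2.08], [0.09, 2.57], [-1.24, 4.39], [0.2, 2.65], [-2.68, 2.68]. Speed limits (rad/s): [2.57, 2.57, 3.01, 3.14, 3.14, 3.14].

INTERFACE

Orientations are given as [roll, pitch, yaw] about the fixed x, y, z axes, in that order (R = Rz(yaw) Ry(pitch) Rx(roll)).
In Python, from cell import ctrl, jaws, solver, vision, telemetry gives the robot as it stands. Calls block until the motion is done:
- ctrl.move_ptp(position, orientation): joint-space move of the TCP to a pose.
- ctrl.line_to(position, rotation=None, max_speed=150, stop_force=None): straight line of the TCP; rotation=None keeps the orientation; max_speed is the mean speed in mm/s. With stop_force (N) it stops when the force on the tool has changed by that much, and returns True; else False.
- ctrl.move_joints(angles): joint-space move.
- jaws.release() and jaws.grab(newtons=None): open the fingers fully, or close them until they stop; newtons is the grip in N (None keeps the last).
- ctrl.dwell(seconds).
- solver.ik(position, orientation): joint angles nearest the present ones, or None.
- vision.snapshot(name): name is "side" or "top"; returns the picture (400x640x3 uint8, red, green, blue); there is no depth.
- vision.camera_model(name): a dict with "mtx" (3x3 intrinsics, pixels), "rvec" (rotation vector, rad) and "tvec" (3), from world to camera coordinates, as OpenCV has them. Camera axes: x right, y down, z forward; pixel columns grow to the right and rows downward; lengths in mm; the calibration is good to about 2 mm. A picture is of the moment at which its call begins. camera_model takes no time and is no camera call.
A pose or a line that the arm cannot do raises ctrl.Unreachable and nothing moves.
- ctrl.finish_job(): hands the job in, once; it reports no verdict.
Trained networks look in the newest picture that a camera, given by its name, has taken for a name from the list of things; names that differ only in an ending like _2 or _b are one class to them, and where a whole thing is asked for, a point or a joint stands for the part that bears it (a point fixed in the world has none). Each returns a list of dicts, best first, with "score" (0 to 1); they miss things now and then, are a little off and sometimes report something else, mostly with a low value. They report only what shows in the picture. A call takes as long as a camera call. They do not tell look-alikes from the thing itself.
- vision.look_for(camera, target): "at" ([column, row] in pixels, amid what is visible of it).
- vision.regions_of(camera, target): "mask" (400x640 bool, what is visible of it) and "at" ([column, row] in pixels, amid what is visible of it).
- vision.pinpoint(camera, target): "at" ([column, row] in pixels: a listed point, or the origin of a listed thing).
Readings, each from a call of its own:
- telemetry.current_time_s(): time.
- telemetry.current_joints(): joint angles.
- telemetry.current_qvel(): joint speeds.
- telemetry.current_joint_torque(): joint torques, N m.
- telemetry.current_eef_pos(): TCP position.
- telemetry.current_ee_rot(): TCP orientation.
- telemetry.current_wrist_force(): force on the tool from outside, world axes, zero at the start.
- telemetry.current_ft_torque(): the same for the moment, N m.
- telemetry.current_gripper_width(): opening from 0.0 (shut) to 1.0 (fully open).
Only numpy, scipy, OpenCV 4.12 (cv2) and the standard library are available. Lean on these libraries where they do the work, as an engineer would, in place of code of your own. Each camera call takes 0.05 s, during which the arm holds its last target. There are 200 camera calls.

## Working session

There is one attempt and no reset: what is moved stays moved. The work goes in short steps, each a Python script; the robot and the scene stay as the last script left them, time stands still between calls to the robot, and variables do not carry over. Pictures are saved under pics/ and viewed, about 8 in all and at most 12, crops included, and the job is handed in when it is done.

```bash
mkdir -p pics; ls
cat > h.py <<'E'
import numpy as np, cv2
from cell import ctrl, jaws, solver, vision, telemetry
def cam(n):
    m=vision.camera_model(n); return np.array(m["mtx"],float),np.array(m["rvec"],float).ravel(),np.array(m["tvec"],float).ravel()
def proj(n,P):
    K,r,t=cam(n); return cv2.projectPoints(np.array(P,float).reshape(-1,1,3),r,t,K,None)[0].reshape(-1,2)
def onz(n,px,z):
    K,r,t=cam(n); R=cv2.Rodrigues(r)[0]; c=-R.T@t
    d=R.T@np.linalg.inv(K)@np.array([px[0],px[1],1.]); return c+d*(z-c[2])/d[2]
def save(n,f,crop=None,s=1):
    im=vision.snapshot(n)[...,::-1]
    if crop: a,b,c,d=crop; im=im[b:d,a:c]
    cv2.imwrite('pics/'+f,cv2.resize(np.ascontiguousarray(im),None,fx=s,fy=s,interpolation=cv2.INTER_CUBIC))
E
python3 - <<'E'
from h import *
for n in("top","side"):
    save(n,n+"0.png")
    K,r,t=cam(n);R=cv2.Rodrigues(r)[0];print(n,K.ravel().round(1),"pos",(-R.T@t).round(0),"fwd",R[2].round(2))
    for o in["big_bin","big_mouth","middle_bin","middle_mouth","small_bin","small_mouth","hook_stand"]:
        print(o,[(np.round(d["at"],1).tolist(),round(d["score"],2)) for d in vision.pinpoint(n,o)[:5]])
E
```

```text
pics
top [383.    0.  321.6   0.  383.  207.7   0.    0.    1. ] pos [ 422.    9. 1121.] fwd [ 0.05 -0.03 -1.  ]
big_bin []
big_mouth []
middle_bin [([307.0, 188.8], 0.73)]
middle_mouth []
small_bin [([194.4, 212.0], 0.7), ([204.1, 314.8], 0.59), ([240.6, 174.7], 0.57)]
small_mouth [([148.3, 268.6], 0.81), ([186.5, 309.9], 0.64), ([225.8, 162.3], 0.61)]
hook_stand [([178.7, 215.9], 0.68)]
side [474.2   0.  324.1   0.  474.2 196.9   0.    0.    1. ] pos [  225. -1140.   921.] fwd [ 0.18  0.78 -0.6 ]
big_bin [([347.4, 268.8], 0.72)]
big_mouth []
middle_bin [([342.2, 202.7], 0.65)]
middle_mouth [([394.5, 225.1], 0.15)]
small_bin [([336.1, 167.9], 0.94), ([217.4, 169.8], 0.8), ([298.2, 137.0], 0.74), ([249.3, 150.2], 0.62)]
small_mouth [([222.6, 163.6], 0.98), ([252.7, 140.3], 0.81), ([344.7, 161.9], 0.71), ([297.0, 131.9], 0.61)]
hook_stand [([296.1, 146.2], 0.71)]
```

```bash
python3 -c "
import cv2,numpy as np
cv2.imwrite('pics/both.png',cv2.resize(np.vstack([cv2.imread('pics/top0.png'),cv2.imread('pics/side0.png')]),(480,600)))"
```

```text
(no output)
```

View pics/top0.png

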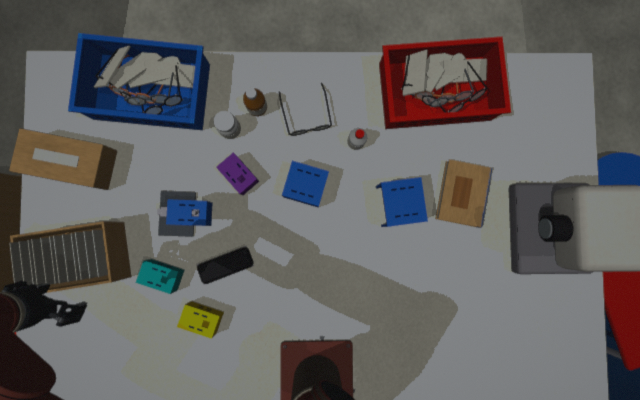

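View pics/side0.png

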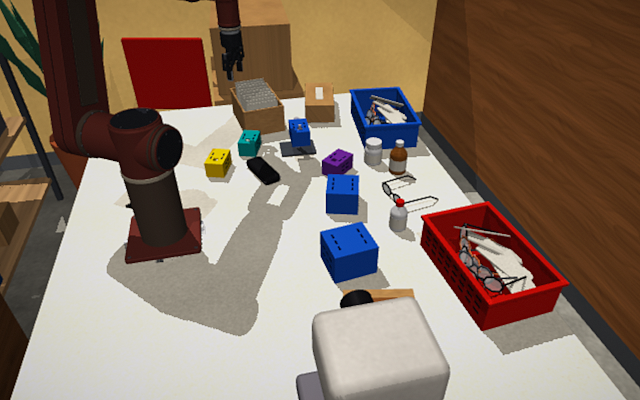

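Top view: fixed big bin at (404,202), mouth to the left. Middle bin at (305,184). Blue small bin on the hook stand at (188,212). Look-alikes: purple (238,173), turquoise (159,276), yellow (201,319). The blue one on the stand matches the description. Next I'll confirm with one crop and fit the poses by silhouette.

```bash
cat > fit.py <<'E'
from h import *
from scipy.optimize import minimize
DIM=dict(big=(122,111,92,0),middle=(100,106,78,0),small=(64,100,56,80))
def corners(d,x,y,yaw,z0=None):
    w,l,h,z=d; z=z if z0 is None else z0
    c,s=np.cos(yaw),np.sin(yaw)
    return np.array([[x+c*a*w/2-s*b*l/2,y+s*a*w/2+c*b*l/2,z+k*h] for a in(-1,1) for b in(-1,1) for k in(0,1)])
def blue(im):
    hsv=cv2.cvtColor(np.ascontiguousarray(im),cv2.COLOR_RGB2HSV)
    return ((hsv[...,0]>100)&(hsv[...,0]<125)&(hsv[...,1]>140)&(hsv[...,2]>25)).astype(np.uint8)
def comp(m,at):
    m=cv2.morphologyEx(m,cv2.MORPH_CLOSE,np.ones((5,5)))
    n,l,st,ce=cv2.connectedComponentsWithStats(m)
    ys,xs=np.nonzero(m); i=np.argmin((xs-at[0])**2+(ys-at[1])**2); return (l==l[ys[i],xs[i]]).astype(np.uint8)
def sil(n,P,S=8):
    p=proj(n,P); h=cv2.convexHull(p.astype(np.float32)).reshape(-1,2)
    o=np.zeros((400,640),np.float32)
    big=np.zeros((1600,2560),np.uint8); cv2.fillConvexPoly(big,np.round((h*4+1.5)*16).astype(np.int32),255,shift=4)
    return cv2.resize(big,(640,400),interpolation=cv2.INTER_AREA)/255.
def fit(masks,d,x0,z0=None):
    def f(p): return sum(np.abs(sil(n,corners(d,p[0],p[1],p[2]/100,z0))-m).sum() for n,m in masks.items())
    b=None
    for st in (8,4):
        s=np.array(x0 if b is None else b.x,float)
        b=minimize(f,s,method="Nelder-Mead",options=dict(initial_simplex=np.vstack([s,s+[st,0,0],s+[0,st,0],s+[0,0,st]]),xatol=.05,fatol=.2))
    return b.x,b.fun
E
python3 - <<'E'
from fit import *
T=vision.snapshot("top");S=vision.snapshot("side")
mt,ms=blue(T),blue(S)
px=dict(big=((404,202),(348,250)),middle=((305,184),(342,192)),small=((180,210),(299,130)))
for k,(a,b) in px.items():
    d=DIM[k]; g=onz("top",a,d[2]+d[3])
    A,B=comp(mt,a),comp(ms,b)
    for nm,M in (("top",{"top":A}),("side",{"side":B}),("both",{"top":A,"side":B})):
        x,f=fit(M,d,[g[0],g[1],0]); print(k,nm,x.round(1),round(f,0),A.sum(),B.sum())
s=np.hstack([cv2.resize(T[155:235,140:240],(500,400),interpolation=2),np.zeros((400,4,3),np.uint8),cv2.resize(S[110:170,270:345],(296,237),interpolation=2)[[*range(237)]+[236]*163]])
cv2.imwrite("pics/c1.png",s[...,::-1])
s=np.hstack([cv2.resize(T[150:240,270:440],(510,270),interpolation=2),np.zeros((270,4,3),np.uint8),cv2.resize(S[170:290,310:390],(180,270),interpolation=2)])
cv2.imwrite("pics/c2.png",s[...,::-1])
a=cv2.imread("pics/c1.png");b=cv2.imread("pics/c2.png");b=cv2.copyMakeBorder(b,0,0,0,800-b.shape[1],cv2.BORDER_CONSTANT)
a=cv2.resize(a,(600,300));a=cv2.copyMakeBorder(a,0,0,0,200,cv2.BORDER_CONSTANT)
cv2.imwrite("pics/c.png",np.vstack([a,b]))
E
```

```text
big top [ 494.  -241.6   10.4] 327.0 1788 2648
big side [ 494.5 -241.4    7.3] 127.0 1788 2648
big both [ 494.2 -241.5    8.7] 459.0 1788 2648
middle top [548.   26.9 -29.5] 109.0 1380 1239
middle side [547.3  27.4 -28.9] 69.0 1380 1239
middle both [547.8  27.2 -28.1] 181.0 1380 1239
small top [467.6 330.5  -4. ] 128.0 1032 523
small side [466.9 326.4  -8.6] 33.0 1032 523
small both [467.4 330.1  -6. ] 175.0 1032 523
```

View pics/c.png

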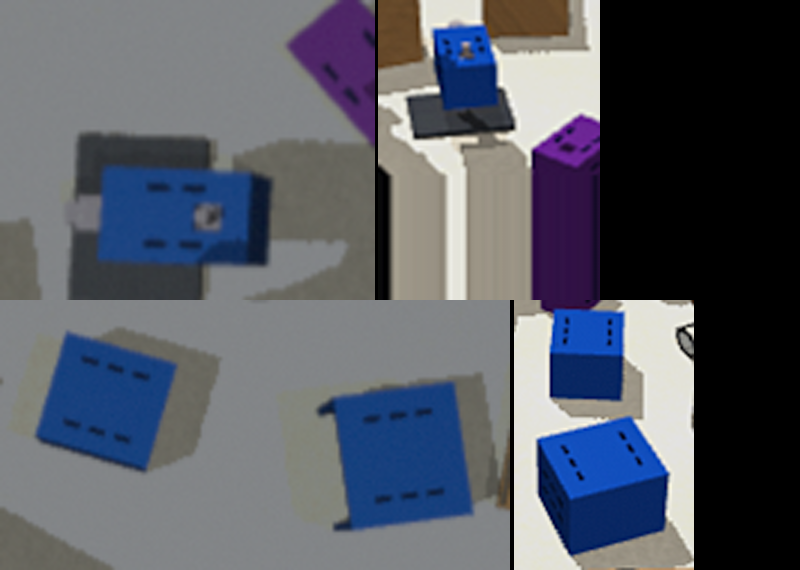

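The crop shows the blue small bin on the stand, pin through its roof slot and mouth to the left. The middle bin's mouth faces up-left, and its closed back faces the big bin. I'll refit the big bin with its hull filled, then push the middle bin's +x side to shift and square it.

Run:
```python
from fit import *
import json
T=vision.snapshot("top");S=vision.snapshot("side")
A,B=comp(blue(T),(404,202)),comp(blue(S),(348,250))
p,_=cv2.findContours(A,0,1)[:2]; A=cv2.fillConvexPoly(A*0,cv2.convexHull(np.vstack(p)),1)
for nm,M in (("top",{"top":A}),("both",{"top":A,"side":B})):
    x,f=fit(M,DIM["big"],[494,-241,8]); print(nm,x.round(2),f)
json.dump(x.tolist(),open("big.json","w"))
th=x[2]/100
print(telemetry.current_ee_rot(),telemetry.current_time_s())
# side push: jaws along big's y axis
u=np.array([np.cos(th),np.sin(th)]);v=np.array([-np.sin(th),np.cos(th)])
c=np.array(x[:2]); s=(np.array([548,40])-c)@v   # station along big axis
P=lambda a,s,z:[*(c+a*u+s*v),z]
o=[0,np.pi/2,th]
ctrl.move_ptp([560,200,300],o)
ctrl.move_ptp(P(165,s,200),o)
print(ctrl.line_to(P(165,s,30),max_speed=200,stop_force=10))
hit=ctrl.line_to(P(50+13,s,30),max_speed=70,stop_force=15)
print(hit,telemetry.current_eef_pos(),telemetry.current_wrist_force(),P(63,s,30))
T=vision.snapshot("top");S=vision.snapshot("side")
im=np.hstack([T[130:260,260:440],S[140:270,280:460]])
cv2.imwrite("pics/p1.png",cv2.resize(im,None,fx=2.2,fy=2.2,interpolation=2)[...,::-1]);print(telemetry.current_time_s())
```

```text
top [ 493.93 -242.88   11.87] 113.89411764705883
both [ 493.82 -242.12    9.51] 249.3686274509804
[0.799215   1.57076353 0.34239051] 1.0
False
False [530.40025994  38.38614484  29.96983274] [0.97733632 0.65215188 0.97358492] [np.float64(530.352599346982), np.float64(38.316694648835664), 30]
6.2083
```

View pics/p1.png

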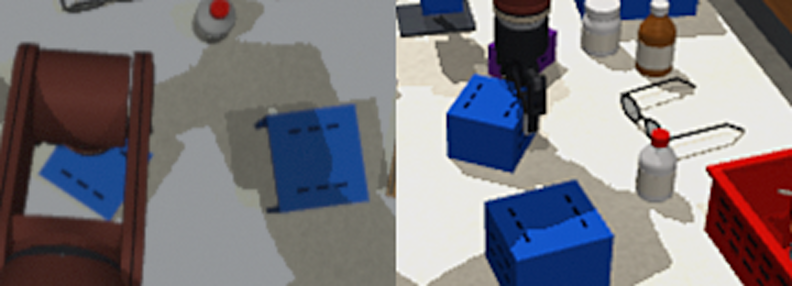

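The +y finger passed beyond the corner, so the bin turned clockwise instead. I'll back off and remeasure.

Run:
```python
from fit import *
p=telemetry.current_eef_pos()
ctrl.line_to([p[0]+25,p[1]+2,30],max_speed=150)
ctrl.line_to([p[0]+25,p[1]+2,220],max_speed=250)
ctrl.move_ptp([480,220,300],[0,np.pi/2,0])
T=vision.snapshot("top");S=vision.snapshot("side")
for d in(vision.look_for("top","middle_bin"),vision.look_for("side","middle_bin")):print([(x["at"],x["score"]) for x in d][:3])
A,B=comp(blue(T),(308,205)),comp(blue(S),(330,195))
for nm,M in (("top",{"top":A}),("side",{"side":B}),("both",{"top":A,"side":B})):
    for y0 in(-50,-20): print(nm,*fit(M,DIM["middle"],[500,20,y0]),A.sum(),B.sum())
print(telemetry.current_time_s())
im=np.hstack([T[130:260,260:440],S[140:270,280:460]])
cv2.imwrite("pics/p2.png",cv2.resize(im,None,fx=2.2,fy=2.2,interpolation=2)[...,::-1])
```

```text
[([304.1, 205.7], 0.78)]
[([324.2, 195.2], 0.8)]
top [488.54027166  32.24191761 -57.62707515] 94.02745098039216 1346 1414
top [489.04338687  32.17657655 -59.4808268 ] 92.5843137254902 1346 1414
side [488.93255063  32.13070833 -53.72043867] 65.49019607843138 1346 1414
side [488.9482114   32.34826593 -53.79389583] 65.49019607843138 1346 1414
both [488.8315099   31.99228684 -56.0839129 ] 168.80784313725488 1346 1414
both [488.59190895  32.39829562 -56.9148581 ] 169.1764705882353 1346 1414
8.4833
```

View pics/p2.png

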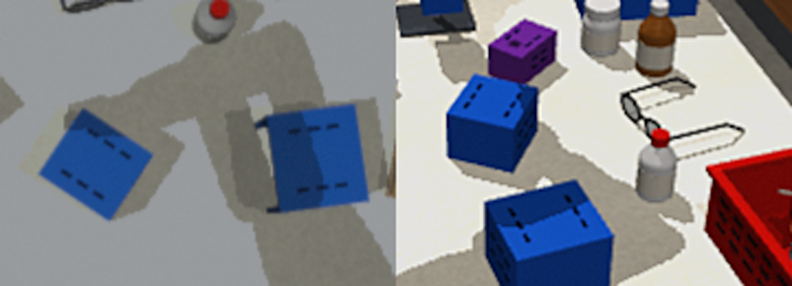

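```bash
cat >> fit.py <<'E'
import json
def locate(name,at=None,guess=None,z0=None):
    """both-camera silhouette fit"""
    T=vision.snapshot("top");S=vision.snapshot("side")
    g=guess; d=DIM[name]; z=d[2]+(d[3] if z0 is None else z0)
    A=comp(blue(T),proj("top",[g[0],g[1],z])[0]); B=comp(blue(S),proj("side",[g[0],g[1],z])[0])
    r=[]
    for M in ({"top":A},{"side":B},{"top":A,"side":B}):
        x,f=fit(M,d,[g[0],g[1],g[2]*100],z0); r.append(x); print(name,list(M),x.round(1),round(f))
    return np.array([x[0],x[1],x[2]/100])
def at(pose,a,b,z):
    c,s=np.cos(pose[2]),np.sin(pose[2]); return [pose[0]+c*a-s*b,pose[1]+s*a+c*b,z]
def frame(pose,q):
    d=np.array(q[:2])-pose[:2];c,s=np.cos(pose[2]),np.sin(pose[2]); return np.array([c*d[0]+s*d[1],-s*d[0]+c*d[1],q[2]-pose[2]])
B=json.load(open("big.json")); BIG=np.array([B[0],B[1],B[2]/100])
D=lambda yaw:[0,np.pi/2,yaw]
E
python3 - <<'E'
from fit import *
p0=np.array([488.8,32.2,-.565]);p1=np.array([472,37,BIG[2]-.05])
jaws.grab(20)
ctrl.move_ptp(at(p0,95,45,150),D(p0[2]))
ctrl.line_to(at(p0,95,45,30),max_speed=200,stop_force=10)
print(ctrl.line_to(at(p0,64,45,30),max_speed=80,stop_force=8))
for f in np.linspace(0,1,6):
    p=p0+f*(p1-p0)
    if ctrl.line_to(at(p,61,45,30),D(p[2]),max_speed=60,stop_force=15): print("stop",f);break
q=telemetry.current_eef_pos();print(q,telemetry.current_wrist_force())
ctrl.line_to(at(p,90,45,30),max_speed=120);ctrl.line_to(at(p,90,45,200),max_speed=250)
jaws.release()
ctrl.move_ptp([480,220,300],D(0))
m=locate("middle",guess=p1);print("in big:",frame(BIG,m),telemetry.current_time_s())
E
```

```text
False
[531.08518768  84.44441109  30.04387192] [-0.21401096  0.22016004  0.35360877]
middle ['top'] [ 4.661e+02  4.370e+01 -4.000e-01] 86
middle ['side'] [465.8  42.2  -5. ] 65
middle ['top', 'side'] [466.4  42.6  -3.9] 163
in big: [-2.78379738e-01  2.85997380e+02 -1.34163280e-01] 16.4417
```

Run:
```python
from fit import *
th=BIG[2]
for y in(th-np.pi/2,th+np.pi/2):print(y,[None if (j:=solver.ik(at(BIG,0,s,z),D(y))) is None else np.round(j,2).tolist() for s,z in((380,200),(70,35))])
y=th+np.pi/2
j=solver.ik(at(BIG,0,370,200),D(y))
if abs(j[5])>2.4: y=th-np.pi/2
ctrl.move_ptp(at(BIG,0,375,200),D(y))
ctrl.line_to(at(BIG,0,375,30),max_speed=200,stop_force=10)
print(ctrl.line_to(at(BIG,0,220,30),max_speed=70,stop_force=15),telemetry.current_eef_pos(),telemetry.current_wrist_force())
ctrl.line_to(at(BIG,0,260,30),max_speed=150);ctrl.line_to(at(BIG,0,260,200),max_speed=250)
ctrl.move_ptp(at(BIG,0,450,280),D(y))
m=locate("middle",guess=np.array(at(BIG,0,155,th)));print("in big:",frame(BIG,m),telemetry.current_time_s(),"y",y)
im=np.hstack([vision.snapshot("top")[130:260,260:440],vision.snapshot("side")[150:290,280:460][:130]])
cv2.imwrite("pics/p3.png",cv2.resize(im,None,fx=2.2,fy=2.2,interpolation=2)[...,::-1])
```

```text
-1.4756985867255545 [[0.12, -0.11, 1.93, -0.0, 1.32, 0.03], [-0.49, 0.2, 1.95, -0.0, 0.99, -0.59]]
1.6658940668642386 [None, [-0.49, 0.2, 1.95, 0.0, 0.99, 2.55]]Traceback (most recent call last):
  File "<stdin>", line 6, in <module>
TypeError: 'NoneType' object is not subscriptable
```

Run:
```python
from fit import *
th=BIG[2];y=th-np.pi/2
ctrl.move_ptp(at(BIG,0,375,200),D(y))
ctrl.line_to(at(BIG,0,375,30),max_speed=200,stop_force=10)
print(ctrl.line_to(at(BIG,0,220,30),max_speed=70,stop_force=15),telemetry.current_eef_pos(),telemetry.current_wrist_force())
ctrl.line_to(at(BIG,0,260,30),max_speed=150);ctrl.line_to(at(BIG,0,260,200),max_speed=250)
ctrl.move_ptp(at(BIG,0,450,280),D(y))
m=locate("middle",guess=np.array(at(BIG,0,155,th)));print("in big:",frame(BIG,m),telemetry.current_time_s(),"y",y)
im=np.hstack([vision.snapshot("top")[130:260,260:440],vision.snapshot("side")[150:290,280:460][:130]])
cv2.imwrite("pics/p3.png",cv2.resize(im,None,fx=2.2,fy=2.2,interpolation=2)[...,::-1])
```

```text
False [472.92312705 -23.00600164  30.02279883] [-0.14766581  0.92088309 -0.31703581]
middle ['top'] [483.8 -87.7  10.5] 109
middle ['side'] [ 495.6 -235.2   37.9] 1710
middle ['top', 'side'] [484.9 -89.9  10.1] 2406
in big: [5.59098159e+00 1.52420285e+02 6.23080183e-03] 23.1833 y -1.4756985867255545
```

View pics/p3.png

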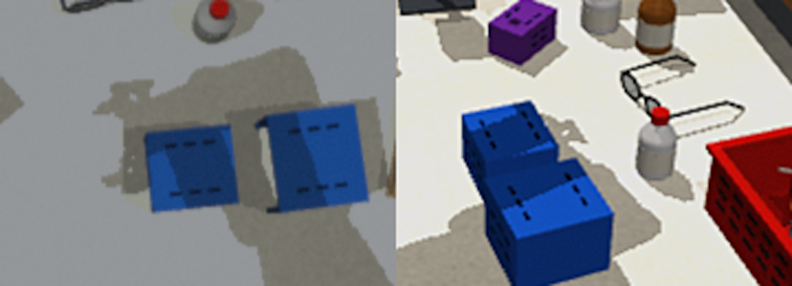

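The middle bin is nearly square, but about 6 mm too far toward +x in the big bin's frame. I'll touch the big bin's +x side at two points to get its line in the robot frame. Then I'll flush-push the middle bin's side to the matching line, which cancels camera bias and finger width.

Run:
```python
from fit import *
th=BIG[2]; jaws.grab(20)
ctrl.move_ptp(at(BIG,100,30,200),D(th))
r=[]
ctrl.line_to(at(BIG,90,30,45),max_speed=250)
for s in(35,-35):
    ctrl.line_to(at(BIG,84,s,45),max_speed=100,stop_force=5)
    hit=ctrl.line_to(at(BIG,62,s,45),max_speed=25,stop_force=3)
    q=telemetry.current_eef_pos(); r.append(q[:2]); print(hit,frame(BIG,[q[0],q[1],0])[:2],telemetry.current_wrist_force())
    ctrl.line_to(at(BIG,88,s,45),max_speed=120)
d=r[0]-r[1]; th2=np.arctan2(-d[0],d[1]); print("yaw",th2,telemetry.current_time_s())
json.dump([list(map(float,r[0])),float(th2)],open("touch.json","w"))
ctrl.line_to(at(BIG,100,-35,180),max_speed=250)
```

```text
True [74.83012374 34.95616493] [2.80211326 1.0341391  1.34234563]
True [ 76.91759687 -34.58595387] [2.21281352 0.79179007 0.51880005]
yaw 0.1251061225513612 29.3917
```

```bash
cat >> fit.py <<'E'
import os
if os.path.exists("touch.json"):
    r0,_=json.load(open("touch.json")); TH=0.122
    u=np.array([np.cos(TH),np.sin(TH)]);v=np.array([-u[1],u[0]])
    M=np.array(r0)-35*v; BIG2=np.array([*(M-75*u),TH])
E
python3 - <<'E'
from fit import *
print(BIG2)
jaws.release()
ctrl.move_ptp(at(BIG2,105,153,180),D(TH))
ctrl.line_to(at(BIG2,95,153,30),max_speed=250,stop_force=10)
print(ctrl.line_to(at(BIG2,64,153,30),max_speed=40,stop_force=12),telemetry.current_wrist_force())
ctrl.line_to(at(BIG2,90,153,30),max_speed=150)
ctrl.line_to(at(BIG2,90,170,200),max_speed=250)
ctrl.move_ptp(at(BIG2,0,255,180),D(TH-np.pi/2))
ctrl.line_to(at(BIG2,0,245,35),max_speed=250,stop_force=10)
hit=ctrl.line_to(at(BIG2,0,100,35),max_speed=60,stop_force=10)
print(hit,frame(BIG2,[*telemetry.current_eef_pos()[:2],0])[:2],telemetry.current_wrist_force(),telemetry.current_time_s())
S=vision.snapshot("side")[150:300,280:480]
cv2.imwrite("pics/p4.png",cv2.resize(S,None,fx=3,fy=3,interpolation=2)[...,::-1])
E
```

```text
[ 4.94805482e+02 -2.44079399e+02  1.22000000e-01]
False [ 0.14825957 -0.07402904  0.15141178]
False [-2.21540990e-02  1.00056956e+02] [-0.24098556  1.68791416  0.4541054 ] 39.2667
```

View pics/p4.png

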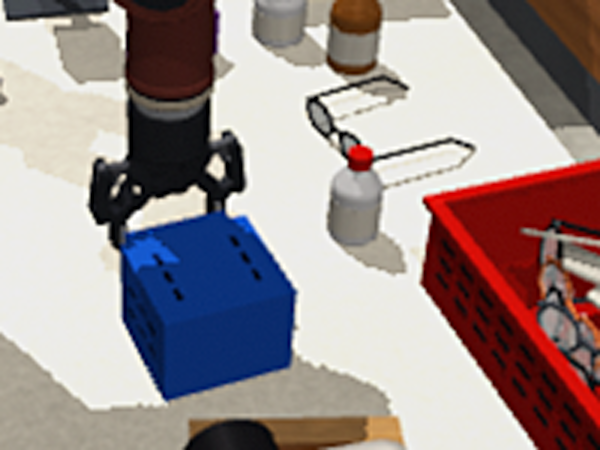

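Run:
```python
from fit import *
hit=ctrl.line_to(at(BIG2,0,62,35),max_speed=30,stop_force=7)
q=frame(BIG2,[*telemetry.current_eef_pos()[:2],0])[:2]
print(hit,q,telemetry.current_wrist_force())
json.dump(float(q[1]),open("q.json","w"))
ctrl.dwell(.1)
ctrl.line_to(at(BIG2,0,90,35),max_speed=150)
ctrl.line_to(at(BIG2,0,150,230),max_speed=350)
T=vision.snapshot("top")[150:260,340:450];S=vision.snapshot("side")[190:300,300:410]
cv2.imwrite("pics/p5.png",cv2.resize(np.hstack([T,S]),None,fx=3.6,fy=3.6,interpolation=2)[...,::-1]);print(telemetry.current_time_s())
```

```text
True [-0.57832003 74.17393894] [-0.30547449 -0.09733454 -1.80244461]
41.3583
```

View pics/p5.png

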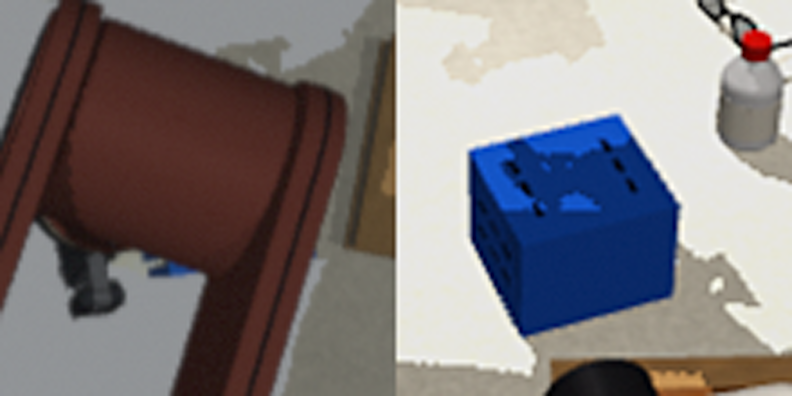

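Middle bin is in, and the force stop came at 74.2 mm against an expected ~72.5 mm. Next is the small bin: lift it and carry it clear.

Run:
```python
from fit import *
sm=np.array([467.4,330,-.045]); y=sm[2]-np.pi/2; g=28
ctrl.move_ptp(at(sm,0,g,215),D(y))
T=vision.snapshot("top")
print(ctrl.line_to(at(sm,0,g,104),max_speed=160,stop_force=8))
jaws.grab(40); print(telemetry.current_gripper_width(),telemetry.current_wrist_force())
print(ctrl.line_to(at(sm,0,g,104+27),max_speed=80,stop_force=25),telemetry.current_wrist_force())
print(ctrl.line_to(at(sm,0,g-105,131),max_speed=120,stop_force=20),telemetry.current_wrist_force(),telemetry.current_gripper_width(),telemetry.current_time_s())
S=vision.snapshot("side")[70:200,230:390]
cv2.imwrite("pics/p6.png",cv2.resize(np.hstack([S,T[150:280,340:460]]),None,fx=2.8,fy=2.8,interpolation=2)[...,::-1])
```

```text
False
0.7457461702232587 [-0.92304853 -0.75115676  5.93286137]
False [-0.40258838  0.52416819 -2.02131084]
False [-0.3540841  -0.22002702 -0.61992734] 0.7427183714106672 45.7583
```

View pics/p6.png

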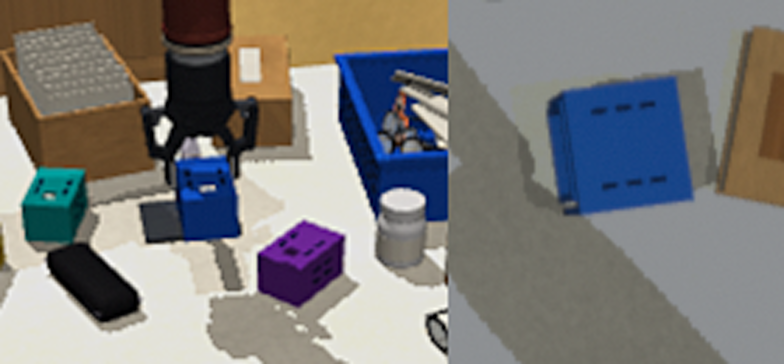

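Right half: the middle bin is home, with its rim flush in the big bin's mouth. Left half: the small bin is held level and off the hook at about (207,195) in the crop. Now the insertion.

Run:
```python
from fit import *
y=TH-np.pi/2
ctrl.move_ptp(at(BIG2,0,165,110),D(y))
print(ctrl.line_to(at(BIG2,0,155,33),max_speed=120,stop_force=8))
hit=ctrl.line_to(at(BIG2,0,80,33),max_speed=60,stop_force=5)
print(hit,frame(BIG2,[*telemetry.current_eef_pos()[:2],0])[:2],telemetry.current_wrist_force(),telemetry.current_time_s())
S=vision.snapshot("side")[150:280,260:420]
cv2.imwrite("pics/p7.png",cv2.resize(S,None,fx=3,fy=3,interpolation=2)[...,::-1])
```

```text
False
False [-5.05210238e-02  8.03654602e+01] [ 0.09247965 -0.85710689 -1.77016359] 49.275
```

View pics/p7.png

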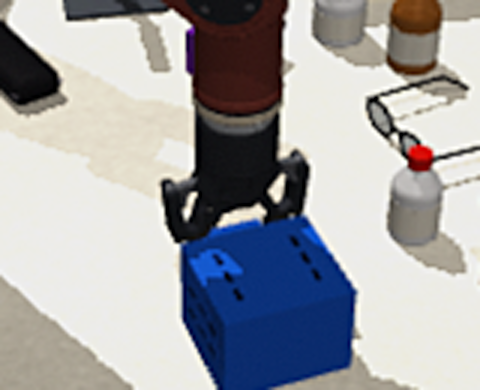

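Run:
```python
from fit import *
y=TH-np.pi/2; q=json.load(open("q.json"))
ctrl.line_to(at(BIG2,0,80,30.5),max_speed=30,stop_force=4)
jaws.release()
ctrl.line_to(at(BIG2,0,81,130),max_speed=150)
jaws.grab(20)
ctrl.line_to(at(BIG2,0,140,130),max_speed=250)
ctrl.line_to(at(BIG2,0,140,35),max_speed=200,stop_force=8)
hit=ctrl.line_to(at(BIG2,0,q-8,35),max_speed=40,stop_force=5)
print(hit,q,frame(BIG2,[*telemetry.current_eef_pos()[:2],0])[:2],telemetry.current_wrist_force(),telemetry.current_time_s())
ctrl.line_to(at(BIG2,0,130,35),max_speed=150)
ctrl.line_to(at(BIG2,0,160,200),max_speed=300)
ctrl.move_ptp(at(BIG2,0,420,280),D(y))
T=vision.snapshot("top")[150:260,340:450];S=vision.snapshot("side")[190:300,300:410]
cv2.imwrite("pics/p8.png",cv2.resize(np.hstack([T,S]),None,fx=3.6,fy=3.6,interpolation=2)[...,::-1]);print(telemetry.current_time_s())
```

```text
True 74.17393893910265 [-0.66866149 76.4251002 ] [-0.49719433  0.85709632  0.32062847] 53.95
56.325
```

View pics/p8.png

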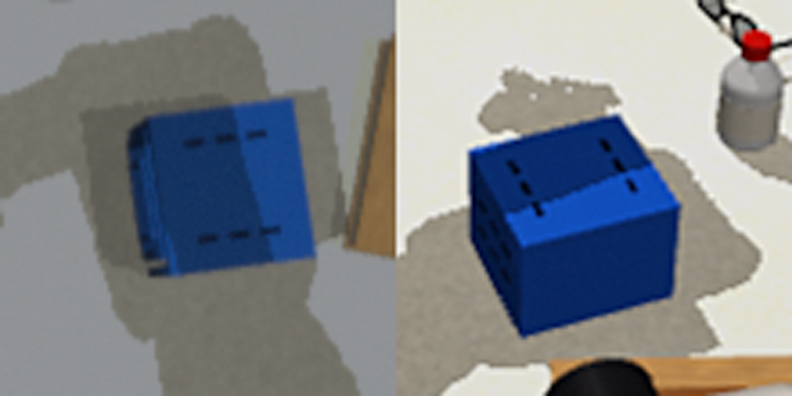

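The tool stopped 2.25 mm beyond the middle-rim stop, against 2 mm expected for fully home, and the picture shows all three bins nested. Handing in.

```bash
python3 -c "
from h import *
ctrl.finish_job();print(telemetry.current_time_s())"
```

```text
the job is handed in; nothing more can be done
the job is handed in; nothing more can be done
```

I pushed the middle bin fully home in the big bin, then lifted the small bin off its hook and slid it home in the middle one. The job was handed in about 56 s into the 70 s; it reports no verdict.

**Last checks:**
- **Middle bin:** the final push stopped on the back wall about 1.7 mm short of where I expected, with a 7 N stop force. That is within the 5 mm tolerance.
- **Small bin:** its final push stopped 2.25 mm proud of the middle rim's stop; fully home is 2 mm.
- **Pictures:** the last pictures show the three bins nested, and the arm was clear of them.
- **Bystanders:** those visible in the pictures looked unmoved, but I did not measure their positions.

**What went wrong or disagreed:**
- **First push:** my first side push turned the middle bin the wrong way. I corrected it with a second push.
- **Big bin angle:** the two cameras disagreed by about 0.046 rad on the big bin's angle. I touched its side at two points to settle it, which gave about 0.125 rad, close to the top camera's value.

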